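Press a keyed column home in the hub of a deflection-tube stand

TASK

Take the white column with the red line out of the wooden storage block and put its keyed foot into the hub of the white stand. The hub has been left turned a little to one side or the other, so feel for the keyway: rest the key lightly on the rim and turn the column until the key drops in, without forcing it, then push on against the sprung contacts until the collar is fully down on the rim. Finish still gripping it and pressing it home, upright, so that the locking screw can be tightened; leave everything else on the bench where it is.

Things in the scene. Friction and masses are not known exactly. Their poses are not given: they have to be found in the camera images.
- column: Column to fit: white tube 26 mm across, from z 42 to z 152 mm (its top), on an aluminium collar 36 mm across, z 34 to 42. Below it a round black foot 18 mm across, tapered to 11 mm over its last 5 mm. About 0.3 kg. Origin at the foot's lower tip, z up the column, x towards the key. A red line on tube, top and collar marks the key's side. Starts upright in a hole of the block, turned any way.
- key (a point): Lower end of the brass key on the column's foot, on its underside, 11 mm out from the axis and 12 mm above the foot's tip; the foot below it is a plain round pilot. The key is 6 mm wide, stands out to 13 mm from the axis and runs from here up to the collar. Axes as the column's.
- rack: Wooden storage block, fixed, 66 x 256 x 50 mm high (origin under its centre, long side along its y). Three round 28 mm through holes on its centre line at y -95, 0 and +95 mm; the column and two other rods stand in them in any order, hanging by their collars on the block's top (foot tips 16 mm above the bench).
- hub_mouth (a point): Centre of the hub's mouth at rim level, 70 mm above the bench; axes as the stand's. Aluminium hub 52 mm across; bore 20 mm across with one keyway, 8 mm wide, out to 14.5 mm from the axis, open at the rim. The hub is set stiffly (will not turn under light touch) at an unknown angle: keyway within 0.6 rad either side of -x. A brass screw head sticks out opposite the keyway.
- contacts (a point): Top of the sprung contact disc at rest, inside the bore, 27 mm below the rim. It resists the foot with about 4 N at first, rising to 9 N when the collar is down on the rim (foot tip 34 mm below the rim, disc 7 mm down). Let go, the column rises about 7 mm again.
- steel_rod: Bystander: plain 12 mm steel rod with a black collar 34 mm across, standing in the storage block, 139 mm in all, its top 155 mm above the bench; origin at its lower tip.
- short_post: Bystander: short grey post 20 mm across with a black 33 mm cap, standing in the storage block, its top 123 mm above the bench; origin at its lower tip.
- glass_tube: Bystander: glass deflection tube, 66 mm across at the screen end and 210 mm long, lying along its y in a dark foam cradle (110 x 230 mm) at the back, top about 96 mm above the bench; origin on the underside of the tube, 30 mm above the bench.
- tube_head: Bystander: grey tube-holder head, 60 x 70 x 62 mm with two 10 mm sockets on top; origin under its centre.
- magnet: Bystander: red and blue bar magnet 80 x 14 x 12 mm lying along its x; origin under its centre.
- screwdriver: Bystander: screwdriver lying on the bench along its x, about 200 mm long; origin on its underside.
- multimeter: Bystander: yellow hand-held meter 150 x 76 x 34 mm (knob to 43 mm), lying flat along its x; origin under its centre.
- stand: The stand itself, fixed: white folded-sheet base plate 130 mm wide, top 34 mm above the bench, reaching 225 mm to -x (end with the printed scale) and 85 mm to +x of the hub. Origin on the bench under the hub's axis, z up. The brass locking-screw head on the hub reaches 46 mm from the axis, 56 mm above the bench.
There are look-alikes about, which are no part of the job. Leave any purple look-alike of the column alone.

How it is judged (in metres and radians):
On the way, in this order (a step that is already met when the one before it is completed fails the run):
1. the column has been lifted out of the storage block in the fingers (height (world z) of column above 0.055 m and contact force between the fingers and column above 2 N), for 0.2 s.
2. the foot is upright in the hub and the key has dropped into the keyway (z of column in the frame of hub_mouth below -0.015 m and horizontal distance between column and hub_mouth below 0.004 m and angle between column's own z axis and vertical below 0.1 rad), for 0.05 s.
At the end, for the whole second after the job is handed in: The column stands upright (within 0.06 rad) in the hub, its axis within 4 mm of the hub's, collar pressed down to within 2 mm of the rim against the sprung contacts, at rest and still gripped by the fingers (over 2 N) (z of column in the frame of hub_mouth between -0.037 and -0.032 m and horizontal distance between column and hub_mouth below 0.004 m and angle between column's own z axis and vertical below 0.06 rad and contact force between the fingers and column above 2 N and linear speed of column below 0.01 m/s); the arm keeps its last pose, push and grip.
It fails at once if the column is forced against the stand with more than 60 N (contact force between column and stand above 60 N).
It fails at once if another thing on the bench is moved by more than 15 mm (distance of any of steel_rod, short_post, glass_tube, tube_head, magnet, screwdriver, multimeter from where it was at the start of the episode above 0.015 m).
It also fails if it takes over 58 s, if anything falls off the work surface, if the arm or the gripper's body presses on something with over 40 N, if the wrist force passes 120 N, or if a joint passes its speed limit or range.

ROBOT

A 6-joint arm with a two-finger parallel gripper is mounted at the origin on the work surface. World frame = base frame: x ahead of the robot, y to its left, z up, the work surface at z = 0. Lengths are in m, angles in degrees, forces in N, time in s.
With the tool pointing down it reaches from about 0.4 to 0.825 m from the base axis. Payload 7 kg.
Tool frame: the origin (TCP) lies midway between the tips of the shut fingers; the grasp point (between the pads) lies 19 mm behind it; z points along the fingers, y is the direction in which the jaws open and shut (so a half turn about z gives the same grasp; the last joint's range is limited). The gripper opens to 88 mm and grips with 3 to 60 N. Pads are 19 mm wide; open, the fingers measure 130 mm over their backs; the gripper's body (78 mm by 193 mm) begins 47 mm behind the grasp point.
Start: joints at [-51.217, 20.546, 0.682, 0, -70.136, -16.507], TCP at [0.256, -0.625, 0.227] pointing down, gripper open.
Joint ranges: [-176.03, 176.03], [-82.01, 121.73], [-58.28, 71.71], [-173.87, 95.51], [-174.79, -0.11], [-173.66, 173.66]. Speed limits (degrees/s): [136.94, 136.94, 172.46, 180, 180, 180].

INTERFACE

Orientations are given as [roll, pitch, yaw] about the fixed x, y, z axes, in that order (R = Rz(yaw) Ry(pitch) Rx(roll)).
In Python, from plant import ctrl gives the robot as it stands. The module is installed in compiled form; this text tells all that it offers.
- The arm moves only by the tool arm_command, never from a script. Its argument "targets" is a list that holds one entry, the list of rows, each a list of 7 numbers: the turn, a rotation vector about the world's x, y, z in rad, then the shift along the world's x, y, z in cm, then the opening, from 0 (shut) to 1 (fully open). A call has 1 to 8 rows; each row is the pose to reach, as a shift and turn from the pose commanded when the call began; what a row does not reach only later rows make up. A row lasts 1/12 s, in which the tool goes at most 41.7 mm and 7.16 degrees, less where a joint would pass 70% of its speed; a pose out of reach is approached as far as the arm can. A call with a gripper value outside its range is refused whole. The fingers move at their own pace and stop on an object; the grip force is fixed at half the most. Time passes only in rows, so rows that repeat a pose let the fingers close. It gives the time, the measured TCP pose, the force and the opening at its end, in the units of the state.
- ctrl.get_obs(): the state, without advancing time (a new reading comes with each control period).
- ctrl.snapshot(name): name is "scene" or "side" or "wrist"; returns the picture (400x640x3 uint8, blue, green, red); there is no depth.
- ctrl.camera_model(name): a dict with "K" (3x3 intrinsics, pixels), "xyz" and "rotation" of the camera in the world. Camera axes: x right, y up, looking along -z (the intrinsics and any distortion apply to the point x, -y, -z); pixel columns grow to the right and rows downward; lengths in m; the calibration is good to about 2 mm. A picture is of the moment at which its call begins: read the wrist's pose just before it. camera_model takes no time and is no camera call; for the wrist camera it gives the pose at the moment of the call.
- ctrl.close_job(): hands the job in, once; it reports no verdict.
The state is a dict: "clock": time; "joint_pos": joint angles; "qvel": joint speeds; "tau": joint torques, N m; "tool_pos": TCP position; "orientation": TCP orientation; "force": force on the tool from outside, world axes, zero at the start; "moment": the same for the moment, N m; "opening": finger opening in m.
Only numpy, scipy, OpenCV 4.12 (cv2) and the standard library are available. Lean on these libraries where they do the work, as an engineer would, in place of code of your own. Each camera call takes 0.05 s, during which the arm holds its last target. There are 200 camera calls.

## Working session

There is one attempt and no reset: what is moved stays moved. The work goes in short steps, Python scripts to look and compute and a tool call to move; the robot and the scene stay as the last step left them, time stands still between calls to the robot, and variables do not carry over. Pictures are saved under pics/ and viewed, about 8 in all and at most 12, crops included, and the job is handed in when it is done.

Besides the shell and the picture viewer there is one more tool, called after "Emit:" by a JSON object that holds its "fn" and its "kwargs", one argument or row to a line. arm_command: Moves the arm, as the interface text tells. Its arguments: {"type":"object","properties":{"targets":{"type":"array","items":{"type":"array","items":{"type":"array","items":{"type":"number"}}}}},"required":["targets"]}

```bash
mkdir -p pics; cat > h.py <<'E'
import numpy as np, cv2
from plant import ctrl
def snap(n,f):
    m=ctrl.camera_model(n); im=np.ascontiguousarray(ctrl.snapshot(n)); cv2.imwrite('pics/'+f+'.png',im)
    np.savez('pics/'+f+'.npz',**{k:np.array(v) for k,v in m.items() if k in('K','xyz','rotation')}); return im,m
def load(f): return dict(np.load('pics/'+f+'.npz'))
def Rm(m):
    r=np.array(m['rotation'],float)
    if r.shape==(3,3): return r
    from scipy.spatial.transform import Rotation as R
    return R.from_euler('xyz',r,degrees=True).as_matrix()
def at_z(m,u,v,z):
    K=np.array(m['K']); d=np.linalg.solve(K,[u,v,1.]); d=Rm(m)@(d*[1,-1,-1]); o=np.array(m['xyz']); return o+d*(z-o[2])/d[2]
def proj(m,p):
    q=Rm(m).T@(np.array(p)-np.array(m['xyz'])); q=np.array(m['K'])@(q*[1,-1,-1]); return q[:2]/q[2]
E
python3 - <<'E'
from h import *
for n in('scene','side','wrist'):
    im,m=snap(n,n+'0'); print(n,m)
print(ctrl.get_obs())
a=[cv2.imread(f'pics/{n}0.png') for n in('scene','side','wrist')]
E
```

```text
scene {'K': array([[505.67189712,   0.        , 315.52030742],
       [  0.        , 505.67189712, 200.94075371],
       [  0.        ,   0.        ,   1.        ]]), 'xyz': array([ 1.18729833, -1.01945679,  1.02972919]), 'rotation': array([51.04276264,  0.59712529, 28.83152329])}
side {'K': array([[441.41600891,   0.        , 315.485834  ],
       [  0.        , 441.41600891, 198.17974681],
       [  0.        ,   0.        ,   1.        ]]), 'xyz': array([-0.18108278,  0.84148351,  1.23616634]), 'rotation': array([  44.38115991,   -0.75034071, -136.67707437])}
wrist {'K': array([[330.18225597,   0.        , 317.83863482],
       [  0.        , 330.18225597, 195.40619541],
       [  0.        ,   0.        ,   1.        ]]), 'xyz': array([ 0.19347422, -0.64913557,  0.38352941]), 'rotation': array([-1.43457283e+01, -1.06745149e-01,  1.12298520e+02])}
{'clock': 0.15, 'joint_pos': array([-5.12159695e+01,  2.05804363e+01,  6.46159444e-01, -1.46331813e-02,
       -7.01332857e+01, -1.65088139e+01]), 'qvel': array([-0.02595118, -0.10341121,  0.12885246,  0.1487228 ,  0.03634536,
        0.12063168]), 'tau': array([ 3.83535425e-04, -5.83276212e+01,  2.93285358e+01,  7.00109303e+00,
        8.68845818e-03, -1.18630724e-04]), 'tool_pos': array([ 0.25572982, -0.62430106,  0.22585817]), 'orientation': array([ 1.79931313e+02, -6.00960898e-03, -1.57729761e+02]), 'force': array([-0.04357157,  0.26463108,  0.1113724 ]), 'moment': array([-0.00768162, -0.0645929 , -0.03566006]), 'opening': 0.08747675388978073}
```

View pics/scene0.png

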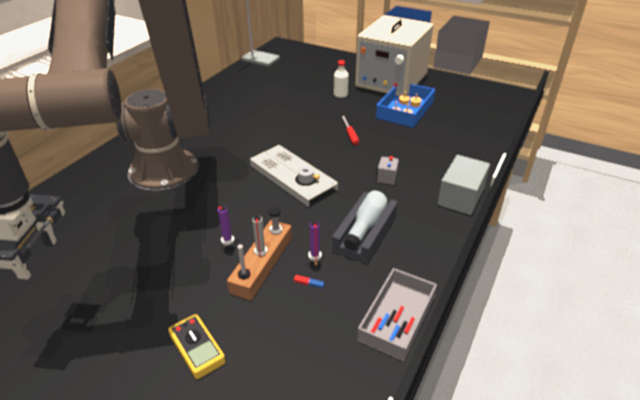

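View pics/side0.png

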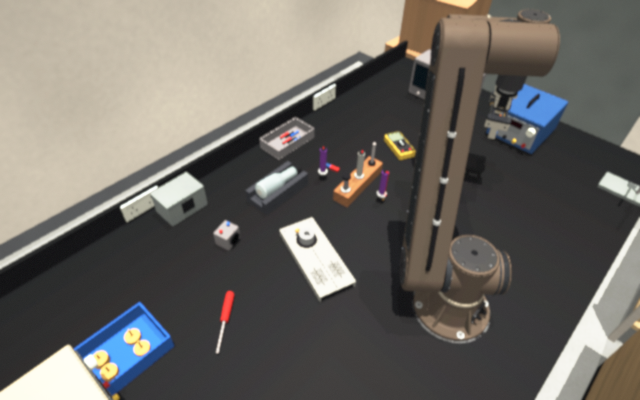

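The scene view shows three rods in the wooden block. They are a steel rod (242,260), a pale tube with a red mark (258,235) and a short post (275,221). Two purple look-alikes stand on the bench at (225,225) and (315,242). The stand's hub is at (306,177). The pale tube in the middle hole fits the description, so I'll confirm it in an enlarged crop.

```bash
python3 - <<'E'
from h import *
s=cv2.imread('pics/scene0.png');d=cv2.imread('pics/side0.png')
c=lambda i,x,y,w,h,W,H:cv2.resize(i[y:y+h,x:x+w],(W,H),interpolation=cv2.INTER_CUBIC)
cv2.imwrite('pics/crop.png',np.vstack([np.hstack([c(s,210,200,80,60,400,300),c(s,280,155,60,45,400,300)]),np.hstack([c(d,320,140,80,60,400,300),c(d,280,215,60,45,400,300)])]))
m=load('scene0');k=load('side0')
for n,M,u,v,z in[('col top sc',m,258,218,.168),('col top sd',k,361.5,153,.168),('hub sc',m,306,175,.07),('hub sd',k,306.5,235,.07),('steel top sc',m,241,246,.155),('post top sc',m,275,211,.123),('steel sd',k,374,143,.155),('post sd',k,347,181,.123),('purple sc',m,224,208,.15),('purple2',m,315,224,.15),('plate L',m,280,147,.034),('plate',m,251,160,.034),('plate R',m,336,186,.034)]: print(n,at_z(M,u,v,z).round(3))
E
```

```text
col top sc [ 0.567 -0.223  0.168]
col top sd [ 0.565 -0.223  0.168]
hub sc [0.515 0.118 0.07 ]
hub sd [0.492 0.15  0.07 ]
steel top sc [ 0.58  -0.319  0.155]
post top sc [ 0.56  -0.134  0.123]
steel sd [ 0.577 -0.317  0.155]
post sd [ 0.533 -0.106  0.123]
purple sc [ 0.449 -0.215  0.15 ]
purple2 [ 0.7   -0.155  0.15 ]
plate L [0.322 0.266 0.034]
plate [0.276 0.147 0.034]
plate R [0.606 0.153 0.034]
```

View pics/crop.png

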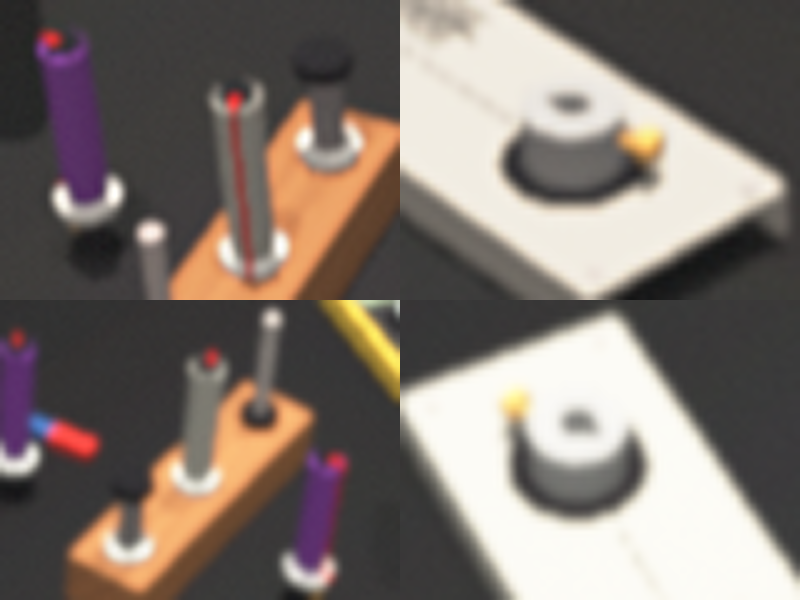

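The middle rod is white with a red line down it, ending at the top at crop (235,103). The purple ones are the look-alikes. The screw is on the +x side of the hub. I'll take a wrist look over the hub first, then go to the rack.

Emit:
{"fn": "arm_command", "kwargs": {
  "targets": [
    [[0,0,0,3,9,0,1],[0,0,0,4,13,0,1],[0,0,0,6,17,0,1],[0,0,0,7,21,0,1],[0,0,0,8,25,0,1],[0,0,0,9.5,29,0,1],[0,0,0,10.5,32,0,1],[0,0,0,11,33,0,1]]
  ]
}}

```text
clock: 0.82
tool_pos: [0.3607, -0.3065, 0.2266]
orientation: [-180.0, 0.0, -157.7]
force: [1.6, -0.1, 0.4]
opening: 0.0877
```

Emit:
{"fn": "arm_command", "kwargs": {
  "targets": [
    [[0,0,0,14,42.5,-1,1],[0,0,0,14,42.5,-1,1],[0,0,0,14,42.5,-1,1],[0,0,0,14,42.5,-1,1],[0,0,0,14,42.5,-1,1],[0,0,0,14,42.5,-1,1],[0,0,0,14,42.5,-1,1],[0,0,0,14,42.5,-1,1]]
  ]
}}

```text
clock: 1.48
tool_pos: [0.4651, 0.0103, 0.2194]
orientation: [180.0, 0.0, -157.7]
force: [0.7, -0.2, 0.5]
opening: 0.0873
```

Emit:
{"fn": "arm_command", "kwargs": {
  "targets": [
    [[0,0,0,3,9,-1,1],[0,0,0,3,9,-1,1],[0,0,0,3,9,-1,1],[0,0,0,3,9,-1,1]]
  ]
}}

```text
clock: 1.82
tool_pos: [0.4957, 0.101, 0.2081]
orientation: [-180.0, -0.1, -157.5]
force: [0.6, -0.5, -0.3]
opening: 0.0877
```

```bash
python3 - <<'E'
from h import *
im,m=snap('wrist','w1')
print(m['xyz'],m['rotation'],proj(m,[.505,.13,.07]))
cv2.imwrite('pics/w1b.png',im)
from scipy.optimize import least_squares
a,b=load('scene0'),load('side0')
f=lambda p:np.r_[proj(a,p)-[305.5,170.5],proj(b,p)-[307,233]]
r=least_squares(f,[.5,.13,.07]);print('hub tri',r.x,r.fun)
E
```

```text
[0.43360803 0.07614788 0.3660092 ] [-1.42771955e+01 -1.30141328e-02  1.12488759e+02] [341.81566455 207.06887179]
hub tri [0.49899602 0.14128237 0.06752256] [-0.12987485  0.02342619 -0.136233   -0.02614884]
```

View pics/w1b.png

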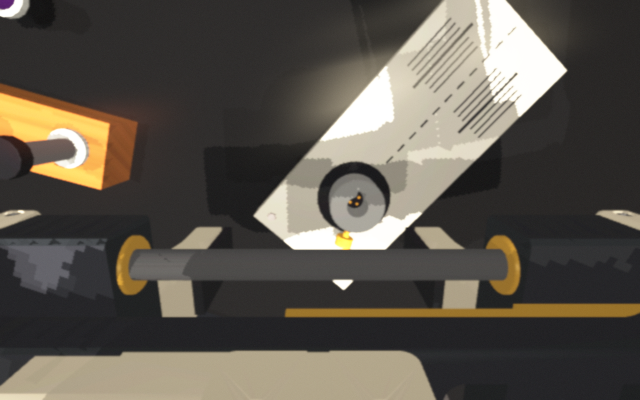

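The wrist view shows the hub rim centred near (358,201), with the screw at (344,240) and the contacts in the bore at about (355,200). The scale's dashed line runs from (388,163) to (515,30).

```bash
python3 - <<'E'
from h import *
m=load('w1');im=cv2.imread('pics/w1.png')
c=at_z(m,358,201,.07);s=at_z(m,344,243,.056);d1=at_z(m,388,163,.034);d2=at_z(m,515,30,.034)
az=lambda v:np.degrees(np.arctan2(v[1],v[0]))
print(c,s,d1,d2,'opp screw az',az(c-s),np.linalg.norm((c-s)[:2]),'stand -x az',az(d2-d1), 'hub on dash line off',np.cross((d2-d1)[:2]/np.linalg.norm((d2-d1)[:2]),(c-d1)[:2]))
# edge of rim: expected 26mm circle px
P=np.array([proj(m,c+.026*np.array([np.cos(t),np.sin(t),0])) for t in np.arange(0,6.28,.2)]);print(P.min(0),P.max(0))
cr=cv2.resize(im[156:256,308:408],(600,600),interpolation=cv2.INTER_CUBIC)
cr=np.clip(cr.astype(float)*1.6,0,255).astype(np.uint8)
cv2.imwrite('pics/w1c.png',cr)
E
```

```text
[0.49386473 0.14155124 0.07      ] [0.54204444 0.14959198 0.056     ] [0.45319969 0.16121361 0.034     ] [0.29709884 0.21611537 0.034     ] opp screw az -170.52519580445022 0.048846061671856865 stand -x az 160.62286908612498 hub on dash line off 0.005056565125243237
[330.11844615 173.48213965] [386.01604858 227.44907381]<stdin>:5: DeprecationWarning: Arrays of 2-dimensional vectors are deprecated. Use arrays of 3-dimensional vectors instead. (deprecated in NumPy 2.0)
```

View pics/w1c.png

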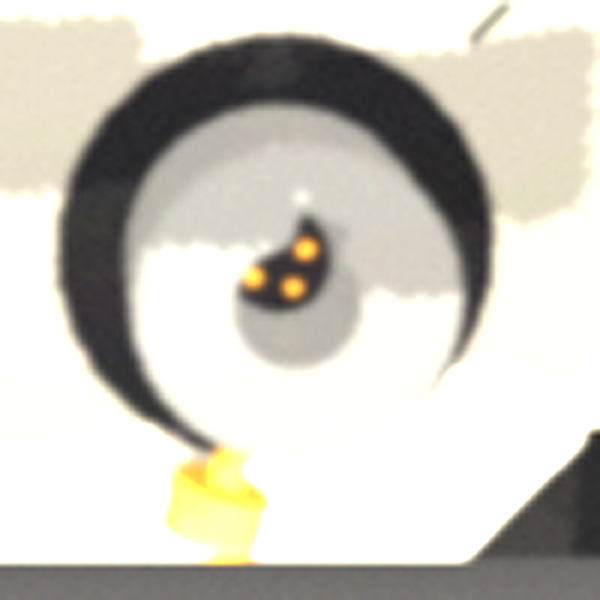

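```bash
python3 - <<'E'
from h import *
m=load('w1')
c=at_z(m,358,206.8,.07);d1=at_z(m,388,163,.034);d2=at_z(m,515,30,.034)
az=lambda v:np.degrees(np.arctan2(v[1],v[0]))
for u,v in[(322,215),(310,215),(330,218)]:
    k=at_z(m,308+u/6,156+v/6,.07);print('key az',az(k-c),np.linalg.norm(k-c))
s=at_z(m,308+220/6,156+500/6,.056);print(c,'scr',az(c-s),np.linalg.norm((c-s)[:2]),az(d2-d1))
u=(d2-d1)/np.linalg.norm(d2-d1);print('off',u[0]*(c-d1)[1]-u[1]*(c-d1)[0])
for d in(-170,-165,-175,-160,170):print(d,((proj(m,c+.0145*np.array([np.cos(np.radians(d)),np.sin(np.radians(d)),0]))-[308,156])*6).round())
E
```

```text
key az -169.11557885399728 0.014673700557286755
key az -161.91304880745122 0.014416395889893479
key az -174.3168253245006 0.014518927457313615
[0.49898359 0.14385249 0.07      ] scr -173.0475584194943 0.03948589566158009 160.62286908612498
off 0.001187302638894815
-170 [323. 216.]
-165 [315. 215.]
-175 [331. 218.]
-160 [307. 214.]
170 [353. 229.]
```

Emit:
{"fn": "arm_command", "kwargs": {
  "targets": [
    [[0,0,0.12,1,-4,1,1],[0,0,0.24,2,-8,2,1],[0,0,0.36,2.5,-12,2,1],[0,0,0.48,3,-16,2,1],[0,0,0.6,3.5,-20,2,1],[0,0,0.72,4,-24,2,1],[0,0,0.84,4.5,-28,2,1],[0,0,0.96,5,-31,2,1]]
  ]
}}

```text
clock: 2.53
tool_pos: [0.541, -0.1937, 0.2296]
orientation: [-180.0, 0.0, -106.9]
force: [1.1, 0.3, -0.5]
opening: 0.0881
```

Emit:
{"fn": "arm_command", "kwargs": {
  "targets": [
    [[0,0,0.12,0.5,0,2,1],[0,0,0.24,1,0,2,1],[0,0,0.36,1.5,0,2,1],[0,0,0.48,2,0,2,1],[0,0,0.6,2,0,2,1],[0,0,0.72,2,0,2,1],[0,0,0.84,2,0,2,1],[0,0,0.96,2,0,2,1]]
  ]
}}

```text
clock: 3.2
tool_pos: [0.5611, -0.192, 0.2493]
orientation: [180.0, 0.0, -51.9]
force: [-1.0, -0.4, -0.6]
opening: 0.0878
```

Emit:
{"fn": "arm_command", "kwargs": {
  "targets": [
    [[0,0,0.12,0,0,0,1],[0,0,0.24,0,0,0,1],[0,0,0.36,0,0,0,1],[0,0,0.48,0,0,0,1],[0,0,0.48,0,0,0,1],[0,0,0.48,0,0,0,1]]
  ]
}}

```text
clock: 3.7
tool_pos: [0.5615, -0.1916, 0.2493]
orientation: [-180.0, 0.0, -24.9]
force: [-0.2, -0.1, 0.4]
opening: 0.0877
```

```bash
python3 - <<'E'
from h import *
im,m=snap('wrist','w2')
print(m['xyz'],m['rotation'],proj(m,[.566,-.223,.168]),proj(m,[.566,-.223,.058]))
u,v=proj(m,[.566,-.223,.15]).astype(int)
x0=max(u-75,0);y0=max(v-75,0);print(x0,y0)
cv2.imwrite('pics/w2c.png',cv2.resize(im[y0:y0+150,x0:x0+150],(600,600),interpolation=cv2.INTER_CUBIC))
E
```

```text
[ 0.62092079 -0.2191907   0.40714637] [-1.44025266e+01  3.56060582e-03 -1.14912210e+02] [353.89552697 178.06888375] [342.93103861 157.54465212]
276 98
```

View pics/w2c.png

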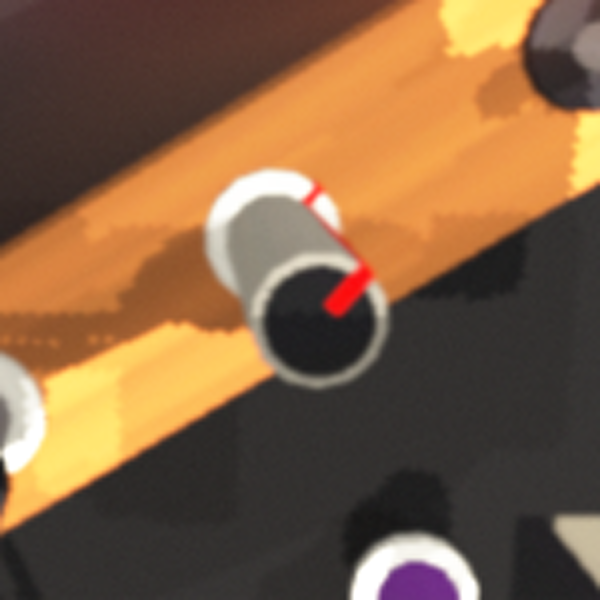

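The crop shows the column top ring centred at crop (319,320), which is (355.8,178) in the full picture. The red line points to (365,272), and the collar is centred near (273,235).

```bash
python3 - <<'E'
from h import *
m=load('w2')
c=at_z(m,276+319/4,98+320/4,.168);r=at_z(m,276+365/4,98+272/4,.168);k=at_z(m,276+273/4,98+233/4,.058)
print(c,k,np.degrees(np.arctan2(*(r-c)[:2][::-1])),np.linalg.norm(r-c));o=ctrl.get_obs();print(o['tool_pos'],o['orientation'],o['joint_pos'])
E
```

```text
[ 0.56547123 -0.22426144  0.168     ] [ 0.56666999 -0.22482326  0.058     ] -67.28342760261293 0.012096061193406534
[ 0.56165951 -0.19149866  0.2493079 ] [-1.79996721e+02 -1.03855026e-03 -2.49566615e+01] [ 2.90375343e-02  1.21189729e+01 -8.02243403e+00 -2.69891093e-03
 -6.98562665e+01  6.50152303e+01]
```

Emit:
{"fn": "arm_command", "kwargs": {
  "targets": [
    [[0,0,0,0.4,-3.3,0,1],[0,0,0,0.4,-3.3,-2,1],[0,0,0,0.4,-3.3,-5,1],[0,0,0,0.4,-3.3,-8,1],[0,0,0,0.4,-3.3,-11,1],[0,0,0,0.4,-3.3,-12.3,1],[0,0,0,0.4,-3.3,-12.3,1],[0,0,0,0.4,-3.3,-12.3,1]]
  ]
}}

```text
clock: 4.42
tool_pos: [0.566, -0.2242, 0.126]
orientation: [180.0, 0.1, -24.8]
force: [0.4, -0.7, 1.2]
opening: 0.0877
```

Emit:
{"fn": "arm_command", "kwargs": {
  "targets": [
    [[0,0,0,0,0,0,0],[0,0,0,0,0,0,0],[0,0,0,0,0,0,0],[0,0,0,0,0,0,0],[0,0,0,0,0,0,0],[0,0,0,0,0,0,0],[0,0,0,0,0,0,0],[0,0,0,0,0,0,0]]
  ]
}}

```text
clock: 5.08
tool_pos: [0.5663, -0.2238, 0.1262]
orientation: [-180.0, -0.0, -24.7]
force: [-0.4, 0.7, 0.1]
opening: 0.0398
```

Emit:
{"fn": "arm_command", "kwargs": {
  "targets": [
    [[0,0,0,0,0,0,0],[0,0,0,0,0,0,0],[0,0,0,0,0,0.5,0],[0,0,0,0,0,1.5,0],[0,0,0,0,0,2.5,0]]
  ]
}}

```text
clock: 5.5
tool_pos: [0.5659, -0.2238, 0.1516]
orientation: [180.0, 0.1, -24.7]
force: [-0.2, -0.3, -2.4]
opening: 0.0256
```

Emit:
{"fn": "arm_command", "kwargs": {
  "targets": [
    [[0,0,0,0,0,4,0],[0,0,0,0,0,8,0],[0,0,0,0,0,11.5,0],[0,0,-0.1,0,2,11.5,0],[0,0,-0.2,-0.5,5,11.5,0],[0,0,-0.3,-1,8,11.5,0],[0,0,-0.4,-1.5,11,11.5,0],[0,0,-0.5,-2,14,11.5,0]]
  ]
}}

```text
clock: 6.17
tool_pos: [0.5458, -0.0827, 0.2674]
orientation: [-179.9, -0.0, -53.6]
force: [0.3, 0.7, -2.2]
opening: 0.0255
```

Emit:
{"fn": "arm_command", "kwargs": {
  "targets": [
    [[0,0,-0.1,-0.5,3,0,0],[0,0,-0.2,-1,6,0,0],[0,0,-0.3,-2,9,0,0],[0,0,-0.4,-2.5,12,0,0],[0,0,-0.5,-3,15,0,0],[0,0,-0.6,-3.5,18,0,0],[0,0,-0.7,-4,20,0,0],[0,0,-0.8,-4.7,22,0,0]]
  ]
}}

```text
clock: 6.83
tool_pos: [0.499, 0.1377, 0.2674]
orientation: [-179.9, 0.1, -99.4]
force: [-0.3, 0.1, -1.9]
opening: 0.0253
```

Emit:
{"fn": "arm_command", "kwargs": {
  "targets": [
    [[0,0,-0.1,0,0.8,-1,0],[0,0,-0.2,0,0.8,-2,0],[0,0,-0.3,0,0.8,-3,0],[0,0,-0.4,0,0.8,-4,0],[0,0,-0.5,0,0.8,-5,0],[0,0,-0.5,0,0.8,-5,0],[0,0,-0.5,0,0.8,-5,0]]
  ]
}}

```text
clock: 7.42
tool_pos: [0.4993, 0.1441, 0.2168]
orientation: [-180.0, -0.0, -127.6]
force: [0.5, 0.6, -1.9]
opening: 0.0255
```

```bash
python3 - <<'E'
from h import *
o=ctrl.get_obs();print(o)
a,m=snap('scene','s3');b,k=snap('side','d3')
t=o['tool_pos']+[0,0,-.11]
def crop(i,m):
    u,v=proj(m,t+[0,0,.05]).astype(int);print(u,v);return cv2.resize(i[v-50:v+50,u-40:u+40],(400,500),interpolation=cv2.INTER_CUBIC)
cv2.imwrite('pics/c3.png',np.hstack([crop(a,m),crop(b,k)]))
E
```

```text
{'clock': 7.4167, 'joint_pos': array([ 3.77649283e+01,  6.26332189e+00, -1.95667724e+01,  1.01917535e-02,
       -6.41712569e+01, -7.53792617e+01]), 'qvel': array([ 0.04103023, -0.35431985,  0.99070534,  0.45735408, -0.08579444,
        1.42513102]), 'tau': array([ 4.07100236e-02, -3.72804952e+01,  2.81698358e+01,  6.83696643e+00,
        4.40751988e-03, -5.91303427e-01]), 'tool_pos': array([0.49926345, 0.14408059, 0.21680642]), 'orientation': array([-1.79991465e+02, -3.62328063e-03, -1.27609893e+02]), 'force': array([ 0.51206502,  0.63350266, -1.89832202]), 'moment': array([ 0.04066508, -0.02143606,  0.0068516 ]), 'opening': 0.02553840473389286}
305 147
306 215
```

View pics/c3.png

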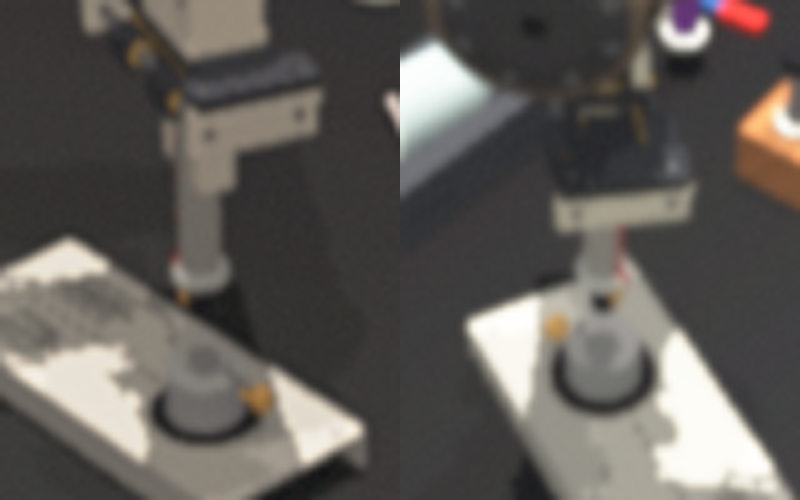

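Both views show the column upright in the jaws above the hub, with the red line on the keyway side. Now I'll lower the pilot into the bore.

Emit:
{"fn": "arm_command", "kwargs": {
  "targets": [
    [[0,0,0,0,0,-1.5,0],[0,0,0,0,0,-3,0],[0,0,0,0,0,-3.5,0],[0,0,0,0,0,-3.8,0],[0,0,0,0,0,-4.1,0],[0,0,0,0,0,-4.3,0],[0,0,0,0,0,-4.3,0]]
  ]
}}

```text
clock: 8.1
tool_pos: [0.4998, 0.1442, 0.1736]
orientation: [-180.0, 0.0, -127.8]
force: [1.2, -0.9, -2.5]
opening: 0.0254
```

Emit:
{"fn": "arm_command", "kwargs": {
  "targets": [
    [[0,0,0,0,0,-0.15,0],[0,0,0,0,0,-0.3,0],[0,0,0,0,0,-0.4,0],[0,0,0,0,0,-0.5,0],[0,0,0,0,0,-0.6,0],[0,0,0,0,0,-0.6,0]]
  ]
}}

```text
clock: 8.6
tool_pos: [0.4996, 0.1441, 0.1672]
orientation: [-180.0, 0.0, -127.8]
force: [2.9, -2.0, -1.1]
opening: 0.0254
```

Emit:
{"fn": "arm_command", "kwargs": {
  "targets": [
    [[0,0,0,0.05,-0.03,0,0],[0,0,0,0.05,-0.03,-0.1,0],[0,0,0,0.05,-0.03,-0.2,0],[0,0,0,0.05,-0.03,-0.2,0]]
  ]
}}

```text
clock: 8.93
tool_pos: [0.4997, 0.1439, 0.1649]
orientation: [180.0, -0.0, -127.8]
force: [2.0, -1.8, -2.6]
opening: 0.0252
```

Emit:
{"fn": "arm_command", "kwargs": {
  "targets": [
    [[0,0,0,0.04,-0.03,-0.1,0],[0,0,0,0.04,-0.03,-0.2,0],[0,0,0,0.04,-0.03,-0.3,0],[0,0,0,0.04,-0.03,-0.4,0],[0,0,0,0.04,-0.03,-0.4,0]]
  ]
}}

```text
clock: 9.35
tool_pos: [0.4999, 0.1436, 0.1607]
orientation: [180.0, -0.0, -127.8]
force: [0.7, -0.7, -2.5]
opening: 0.0253
```

Emit:
{"fn": "arm_command", "kwargs": {
  "targets": [
    [[0,0,0,0,0,-0.2,0],[0,0,0,0,0,-0.4,0],[0,0,0,0,0,-0.6,0],[0,0,0,0,0,-0.8,0],[0,0,0,0,0,-1.0,0],[0,0,0,0,0,-1.0,0]]
  ]
}}

```text
clock: 9.85
tool_pos: [0.5003, 0.1436, 0.1511]
orientation: [-180.0, 0.0, -127.8]
force: [-0.5, -0.0, 2.8]
opening: 0.0254
```

```bash
python3 - <<'E'
from h import *
o=ctrl.get_obs();print(o['tool_pos'],o['force'],o['moment'])
a,m=snap('scene','s4');b,k=snap('side','d4')
def crop(i,m):
    u,v=proj(m,[.4995,.1437,.09]).astype(int);print(u,v);return cv2.resize(i[v-30:v+30,u-24:u+24],(400,500),interpolation=cv2.INTER_CUBIC)
cv2.imwrite('pics/c4.png',np.hstack([crop(a,m),crop(b,k)]))
E
```

```text
[0.50028137 0.14361994 0.15114727] [-0.49816533 -0.01677057  2.84430191] [0.03289443 0.49913362 0.0376478 ]
305 164
306 229
```

View pics/c4.png

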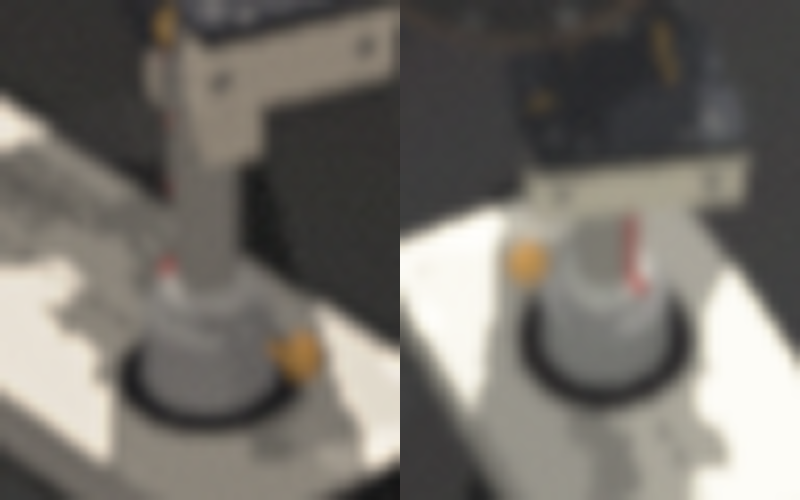

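The collar is nearly on the rim and the red line is on the keyway side. The vertical force rose by about 5 N at the height where the contacts should be, so the key is in. I'll keep pressing.

Emit:
{"fn": "arm_command", "kwargs": {
  "targets": [
    [[0,0,0,0,0,-0.1,0],[0,0,0,0,0,-0.2,0],[0,0,0,0,0,-0.3,0],[0,0,0,0,0,-0.3,0]]
  ]
}}

```text
clock: 10.28
tool_pos: [0.5004, 0.1437, 0.1483]
orientation: [-180.0, 0.0, -127.8]
force: [-2.0, -0.4, 4.4]
opening: 0.0256
```

```bash
python3 - <<'E'
from h import *
o=ctrl.get_obs();print(o['tool_pos'],o['force'],o['moment'])
E
```

```text
[0.50035542 0.1436638  0.14825927] [-2.03836204 -0.4241798   4.36196766] [0.01055808 0.66930085 0.02035806]
```

Emit:
{"fn": "arm_command", "kwargs": {
  "targets": [
    [[0,0,0,-0.05,0,-0.05,0],[0,0,0,-0.05,0,-0.1,0],[0,0,0,-0.05,0,-0.2,0],[0,0,0,-0.05,0,-0.2,0]]
  ]
}}

```text
clock: 10.62
tool_pos: [0.5002, 0.1437, 0.1465]
orientation: [-180.0, 0.0, -127.8]
force: [-1.2, 0.1, 5.7]
opening: 0.0254
```

Emit:
{"fn": "arm_command", "kwargs": {
  "targets": [
    [[0,0,0,0,0,-0.05,0],[0,0,0,0,0,-0.1,0],[0,0,0,0,0,-0.1,0]]
  ]
}}

```text
clock: 10.87
tool_pos: [0.5003, 0.1437, 0.146]
orientation: [-179.9, 0.1, -127.8]
force: [-1.7, -1.1, 8.6]
opening: 0.0259
```

```bash
python3 - <<'E'
from h import *
o=ctrl.get_obs();print(o['tool_pos'],o['force'],o['moment'])
E
```

```text
[0.50029694 0.14371644 0.14595874] [-1.68182086 -1.07432224  8.5661585 ] [-0.22429195  0.80216619 -0.01167929]
```

Emit:
{"fn": "arm_command", "kwargs": {
  "targets": [
    [[0,0,0,0,0,-0.05,0],[0,0,0,0,0,-0.1,0],[0,0,0,0,0,-0.1,0],[0,0,0,0,0,-0.1,0]]
  ]
}}

```text
clock: 11.2
tool_pos: [0.5005, 0.1438, 0.1459]
orientation: [-179.9, 0.1, -127.8]
force: [-4.5, 0.2, 16.0]
opening: 0.0251
```

```bash
python3 - <<'E'
from h import *
o=ctrl.get_obs();print(o['tool_pos'],o['orientation'],o['force'],o['moment'])
a,m=snap('scene','s5');b,k=snap('side','d5')
def crop(i,m):
    u,v=proj(m,[.4995,.1437,.09]).astype(int);print(u,v);return cv2.resize(i[v-30:v+30,u-24:u+24],(400,500),interpolation=cv2.INTER_CUBIC)
cv2.imwrite('pics/c5.png',np.hstack([crop(a,m),crop(b,k)]))
E
```

```text
[0.50051194 0.14376297 0.14590798] [-1.79917797e+02  9.85856334e-02 -1.27750266e+02] [-4.45092229  0.15956631 15.9589961 ] [-0.27650695  2.03552128  0.00296645]
305 164
306 229
```

View pics/c5.png

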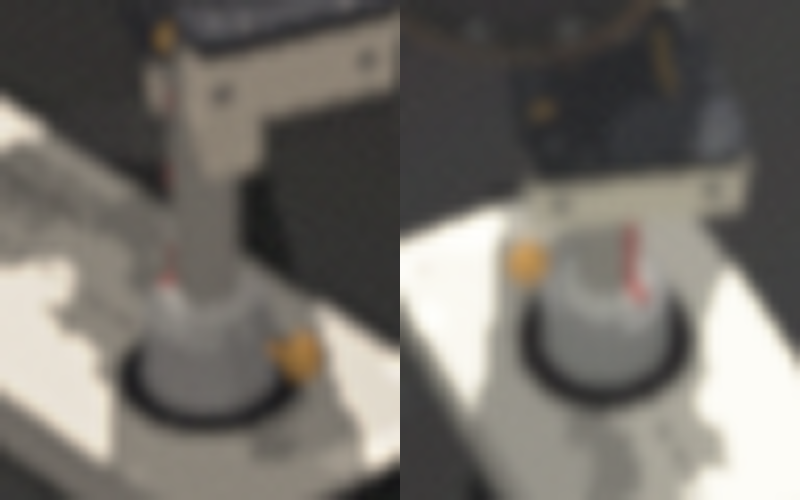

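The collar is on a hard stop: TCP z holds at 0.146 while the force rises. I'll ease the sideways load and then hand in.

Emit:
{"fn": "arm_command", "kwargs": {
  "targets": [
    [[0,0,0,-0.05,0,0.03,0],[0,0,0,-0.1,0,0.03,0],[0,0,0,-0.1,0,0.03,0],[0,0,0,-0.1,0,0.03,0],[0,0,0,-0.1,0,0.03,0],[0,0,0,-0.1,0,0.03,0]]
  ]
}}

```text
clock: 11.8
tool_pos: [0.5, 0.1438, 0.1459]
orientation: [-179.9, 0.1, -127.8]
force: [-1.1, -1.6, 10.6]
opening: 0.0254
```

```bash
python3 - <<'E'
from h import *
o=ctrl.get_obs();print(o['tool_pos'],o['orientation'],o['force'],o['moment'],o['opening'],abs(o['qvel']).max())
E
```

```text
[0.50000578 0.14382868 0.14593472] [-1.79887875e+02  1.27364838e-01 -1.27751999e+02] [-1.05717654 -1.5737078  10.61645662] [-0.51908008  0.46294411 -0.01640169] 0.025378300194931497 0.12230214109547653
```

```bash
python3 -c "
from plant import ctrl
print(ctrl.close_job()); o=ctrl.get_obs(); print(o['clock'],o['tool_pos'],o['force'],o['opening'])"
```

```text
the job is handed in; nothing more can be done
None
the job is handed in; nothing more can be done
```

The white column is in the hub with its key in the keyway and its collar down on the rim. I handed the job in at about 11.8 s, still gripped and pressed; the hand-in gives no verdict.

**How it went:** I took the column from the middle hole of the block and turned it about 103° so the key faced the keyway, which I read from the wrist picture at about -171° in world axes. The key went straight in at that angle, so I did not need to search by turning it on the rim.

**Last checks before handing in:**
- **Seating:** TCP z stayed at 0.146 m, the expected seated height, while the upward force rose from 8.6 to 16 N, so the collar is on a hard stop. I then eased the press to 10.6 N. That is about 13 N on the column with its weight, more than the 9 N spring.
- **Sideways load:** it fell from 4.5 N to about 2 N after a small correction in x. A wrist moment of about 0.5 to 0.7 N m remained, so there is still a slight side load in the bore.
- **Grip and attitude:** the fingers were 25.4 mm apart on the 26 mm tube. The tool was within about 0.2° of vertical.
- **Position:** the TCP ended 1 mm in x from the hub centre I measured in the image, within the 4 mm allowed.
- **Not checked:** I took no separate picture at the end to confirm that the other things on the bench had not moved. I planned clearance over all of them and saw no unexpected forces on the way.
- **After hand-in:** a last reading was refused.

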